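Clear the lid, free the catch, hold the instrument case open

TASK

Take the steel rinsing basket off the lid of the instrument case and, without setting it down on the bench, hang it by its handle on the drying hook. Then try the case's lid by its black handle: if it is caught, lower it again and slide the release knob all the way across (do not touch that knob before you have tried the lid). Raise the lid about half-way (some 45 degrees) and finish while still holding it there by its handle; never knock the mouse, the objective or the jar about.

Things in the scene. Friction and masses are not known exactly. Their poses are not given: they have to be found in the camera images.
- basket_bail (a point): Middle of the top bar of the basket's handle, a fixed upright square arch of round steel bar, 8 mm thick, in the basket's y-z plane. The top bar runs level along the basket's y, 94 mm between the legs' centres, its axis 120 mm above the basket's underside; 80 mm are free between bar and basket rim. Axes: the basket's, z up
- hook_seat (a point): Where a handle bar rests on the drying hook: on top (z 204 mm) of its level round prong, 8 mm thick, 65 mm in front of the post. The prong runs 115 mm from the post along the stand's -x, then turns up to a tip, top 224 mm high, 129 mm from the post. Bring a handle over the tip along the stand's +x, its bar across the prong (along the stand's y), then lower it. Axes: the stand's, z up
- case: Aluminium case fixed to the bench, 200 (x) by 280 (y) mm, shut lid's top 90 mm up. Origin: centre of underside; x points from its front to the hinge, z up. On its front, 0 to 120 mm along its y, is the grey latch housing, 43 mm deep, level with the lid. A catch hidden in it may hold the lid: not to be seen, only felt. A caught lid rises about 6 mm at its front, then stops firm
- lid_handle (a point): Middle of the grip bar of the black handle on the lid: round bar 10 mm thick, running along the case's y, 90 mm long between the legs, its axis 35 mm above the lid's top, 30 mm behind the lid's front edge, 60 mm to the case's -y side. Moves with the lid. Axes: the lid's, equal to the case's when shut
- lid_hinge (a point): Point on the lid's hinge axis straight behind the handle; the axis runs along the case's y, at 82 mm height. In the shut state the handle bar lies 170 mm in front of it (case's -x) and 43 mm above it
- lid (a joint): Lid angle in rad: 0 shut, grows as the front of the lid rises. About 0.03 is the play when caught. The lid weighs 0.4 to 0.65 kg and falls shut if let go
- release_knob (a point): Middle of the black release knob on top of the latch housing, 22 mm above the housing's top: upright block 16 (case x) by 14 (case y) mm, its top 33 mm above the housing. It slides along the case's +y by 22 mm against about 2 N friction and stays where it is left; pushed all the way it draws the catch, which then stays drawn. Axes: the case's
- release (a joint): Travel of the release knob in m: 0 at its start, 0.022 fully across (along the case's +y)
- hook: The fixed drying-hook stand: upright steel post, 16 mm thick, 206 mm high, carrying the prong. Origin: the post's axis at bench height. Base plate 100 x 140 x 12 mm, from 40 mm in front of to 60 mm behind the post
- basket: The loose steel basket, standing on the lid: 70 (x) by 100 (y) by 36 mm high without its handle, about 130 to 220 g. Origin: centre of its underside
- mouse: Computer mouse lying on the bench, black, 105 x 60 x 32 mm; origin at its underside. Leave alone
- objective: Steel microscope objective standing on the bench, 34 mm across, 57 mm high; origin at its underside. Leave alone
- bottle: Amber jar with white cap, 52 mm across, 100 mm high, standing on the bench; origin at its underside. Leave alone
Things that resemble listed ones, but are neither listed nor needed, are in the scene too. What is shaped like the basket but brown is not meant. What is shaped like the hook but blue is not meant.

How it is judged:
On the way, in this order (a step that is already met when the one before it is completed fails the run):
1. the basket hangs by its handle on the hook, let go (contact force between basket and hook above 0.5 N and contact force between the fingers and basket below 0.05 N and height (world z) of basket_bail above 0.185 m and horizontal distance between basket_bail and hook_seat below 0.075 m), for 0.3 s.
2. the lid is tried: lifted by at least 0.012 rad with the fingers on it, the release knob not yet slid (value of joint lid above 0.012 rad and contact force between the fingers and lid above 0.5 N and value of joint release below 0.004 m), for 0.1 s.
3. the lid is raised past 0.5 rad by the fingers (value of joint lid above 0.5 rad and contact force between the fingers and lid above 0.5 N), for 0.2 s.
At the end, for the whole second after the job is handed in: Fingers hold the lid still, 0.52 to 1.1 rad open; release knob under 4 mm or over 15 mm across; basket hangs by its handle on the hook (bar over 185 mm high, within 75 mm of the seat in plan, tilt under 0.7 rad, nearly still), untouched by fingers and lid (all of step 1 and value of joint lid between 0.52 and 1.1 rad and velocity of joint lid between -0.1 and 0.1 rad/s and contact force between the fingers and lid above 0.5 N and contact force between basket and lid below 0.05 N and (value of joint release below 0.004 m or value of joint release above 0.015 m) and angle between basket's own z axis and vertical below 0.7 rad and linear speed of basket below 0.15 m/s); the arm keeps its last pose, push and grip.
It fails at once if the mouse is shoved over 30 mm (distance of mouse from where it was at the start of the episode above 0.03 m).
It fails at once if the objective is shoved over 30 mm or knocked over (distance of objective from where it was at the start of the episode above 0.03 m or angle between objective's own z axis and vertical above 0.6 rad).
It fails at once if the jar is shoved over 30 mm or knocked over (distance of bottle from where it was at the start of the episode above 0.03 m or angle between bottle's own z axis and vertical above 0.6 rad).
It fails at once if the basket is dropped or put on the bench (height (world z) of basket below 0.03 m).
It also fails if it takes over 72 s, if anything falls off the work surface, if the arm or the gripper's body presses on something with over 40 N, if the wrist force passes 120 N, or if a joint passes its speed limit or range.

ROBOT

A 7-joint arm with a two-finger parallel gripper is mounted at the origin on the work surface. World frame = base frame: x ahead of the robot, y to its left, z up, the work surface at z = 0. Lengths are in m, angles in rad, forces in N, time in s.
With the tool pointing down it reaches from about 0.4 to 0.85 m from the base axis. Payload 4.5 kg.
Tool frame: the origin (TCP) lies on the centre line of the jaws, within the pads' length; the fingertips stand 8 mm ahead of it and the grasp point (between the pads) lies 11 mm behind it; z points along the fingers, x is the direction in which the jaws open and shut, and the axes are right-handed (so a half turn about z gives the same grasp; the last joint's range is limited). The gripper opens to 88 mm and grips with 3 to 60 N. Pads are 18 mm wide; open, the fingers measure 123 mm over their backs; the gripper's body (75 mm by 187 mm) begins 45 mm behind the grasp point.
Start: joints at [-1.15, 0.689, -0.195, 1.565, 0.157, 0.902, -0.215], TCP at [0.236, 0.579, 0.247] pointing down, gripper open.
Joint ranges: [-3.01, 3.01], [-0.46, 2.08], [-1.47, 1.51], [0.13, 2.56], [-1, 4.14], [0.04, 2.09], [-2.66, 2.66]. Speed limits (rad/s): [2.57, 2.57, 3.14, 3.14, 3.14, 3.14, 3.14].

INTERFACE

Orientations are given as a unit quaternion [x, y, z, w].
In Python, from plant import r gives the robot as it stands.
- The arm moves only by the shell command python3 -m pendant 'ROWS' [FORCE]. ROWS is JSON, a list of rows, each a list of 3 entries, a list of its own where there are three numbers: the turn, a rotation vector about the tool's x, y, z in rad, then the shift along the tool's x, y, z in m, then the opening, from 0 (shut) to 1 (fully open). In form: [[[wx, wy, wz], [tx, ty, tz], claw], ...]. A call has 1 to 10 rows; each row is the pose to reach, as a shift and turn from the pose commanded when the call began, along the tool's axes at that moment; what a row does not reach only later rows make up. A row lasts 1/10 s, in which the tool goes at most 50 mm and 8.59 degrees, less where a joint would pass 70% of its speed; a pose out of reach is approached as far as the arm can. A call with a gripper value outside its range is refused whole. The fingers move at their own pace and stop on an object; FORCE is the grip in N (left out, the last holds). Time passes only in rows, so rows that repeat a pose let the fingers close. It gives the time, the measured TCP pose, the force and the opening at its end, in the units of the state.
- r.get_state(): the state, without advancing time (a new reading comes with each control period).
- r.snapshot(name): name is "side" or "top" or "wrist"; returns a dict with "image" (420x560x3 uint8, red, green, blue), "mtx" (3x3 intrinsics, pixels), "R" (3x3) and "t" (3): a world point X has camera coordinates R X + t; the wrist camera has in their place "T_tool_cam" (4x4, takes a point from camera to tool coordinates, whose origin is the TCP and whose axes are the tool frame's). Camera axes: x right, y down, z forward; pixel columns grow to the right and rows downward; lengths in m; the calibration is good to about 2 mm. A picture is of the moment at which its call begins: read the wrist's pose just before it. There is no depth.
- r.finish_job(): hands the job in, once; it reports no verdict.
The state is a dict: "clock": time; "q": joint angles; "qd": joint speeds; "joint_torque": joint torques, N m; "tool_pos": TCP position; "eef_rot": TCP orientation; "contact_force": force on the tool from outside, world axes, zero at the start; "moment": the same for the moment, N m; "opening": opening from 0.0 (shut) to 1.0 (fully open).
Only numpy, scipy, OpenCV 4.12 (cv2) and the standard library are available. Lean on these libraries where they do the work, as an engineer would, in place of code of your own. Each camera call takes 0.05 s, during which the arm holds its last target. There are 200 camera calls.

## Working session

There is one attempt and no reset: what is moved stays moved. The work goes in short steps, Python scripts to look and compute and a shell command to move; the robot and the scene stay as the last step left them, time stands still between calls to the robot, and variables do not carry over. Pictures are saved under pics/ and viewed, about 8 in all and at most 12, crops included, and the job is handed in when it is done.

```bash
mkdir -p pics; ls
python3 - <<'E'
from plant import r
import cv2, numpy as np
s=r.get_state(); print({k:np.round(v,3).tolist() for k,v in s.items()})
ims=[]
for n in ("side","top"):
    d=r.snapshot(n); cv2.imwrite(f"pics/{n}0.png",d["image"][:,:,::-1]); np.savez(f"pics/{n}0.npz",**d)
    print(n,d["mtx"].tolist(),np.round(d["R"],3).tolist(),np.round(d["t"],3).tolist())
E
```

```text
pics
{'clock': 0.0, 'q': [-1.15, 0.69, -0.195, 1.566, 0.157, 0.903, -0.215], 'qd': [0.001, -0.001, -0.001, -0.001, 0.0, -0.001, 0.002], 'joint_torque': [0.0, -52.754, -1.267, -15.343, -0.053, 0.007, 0.0], 'tool_pos': [0.236, 0.578, 0.246], 'eef_rot': [0.83, 0.558, -0.001, 0.001], 'contact_force': [0.076, -0.552, -0.193], 'moment': [-0.026, 0.007, -0.013], 'opening': 0.998}
side [[517.7341189949964, 0.0, 278.4990478919577], [0.0, 517.7341189949964, 207.58885244154035], [0.0, 0.0, 1.0]] [[-0.944, -0.329, 0.002], [-0.17, 0.483, -0.859], [0.282, -0.812, -0.512]] [0.543, 0.183, 1.543]
top [[502.2307622648746, 0.0, 292.5458941091898], [0.0, 502.2307622648746, 216.09296518101053], [0.0, 0.0, 1.0]] [[0.029, -0.999, -0.016], [-0.988, -0.026, -0.152], [0.152, 0.021, -0.988]] [0.081, 0.561, 1.746]
```

View pics/top0.png

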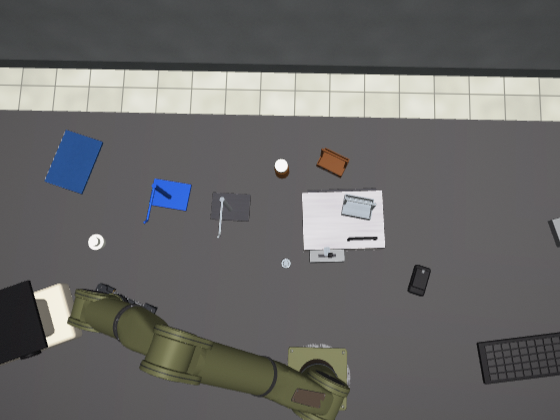

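View pics/side0.png

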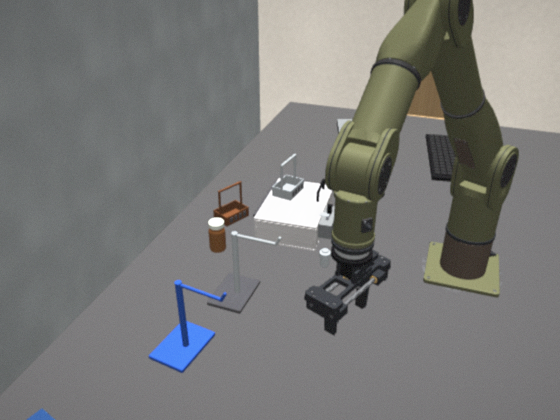

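The top view shows the case at about (344,220), with the basket on it at (357,207). The handle bar is at (362,239) and the knob at about (328,255). The grey hook stand is at (230,207) with its prong from (222,199) to (219,237), and the jar is at (281,168), the objective at (286,264) and the mouse at (420,280). I'll take a zoomed crop next.

```bash
python3 - <<'E'
import cv2, numpy as np
im=cv2.imread("pics/top0.png")
a=cv2.resize(im[180:275,200:395],None,fx=4.1,fy=4.1,interpolation=cv2.INTER_CUBIC)
im=cv2.imread("pics/side0.png")
cv2.imwrite("pics/c0.png",a)
E
cat > h.py <<'E'
import numpy as np, cv2
from scipy.spatial.transform import Rotation as Rn
def ray(d,u,v):
    p=np.linalg.inv(d["mtx"])@[u,v,1]
    return -d["R"].T@d["t"], d["R"].T@p
def onz(d,u,v,z):
    c,w=ray(d,u,v); return c+w*(z-c[2])/w[2]
def tri(d1,p1,d2,p2):
    c1,w1=ray(d1,*p1); c2,w2=ray(d2,*p2)
    s=np.linalg.lstsq(np.c_[w1,-w2],c2-c1,rcond=None)[0]
    a,b=c1+s[0]*w1,c2+s[1]*w2
    return (a+b)/2,np.linalg.norm(a-b)
def wr(d,s):
    T=np.eye(4);T[:3,:3]=Rn.from_quat(s["eef_rot"]).as_matrix();T[:3,3]=s["tool_pos"]
    M=np.linalg.inv(T@d["T_tool_cam"]); return dict(mtx=d["mtx"],R=M[:3,:3],t=M[:3,3],image=d["image"])
E
```

```text
(no output)
```

View pics/c0.png

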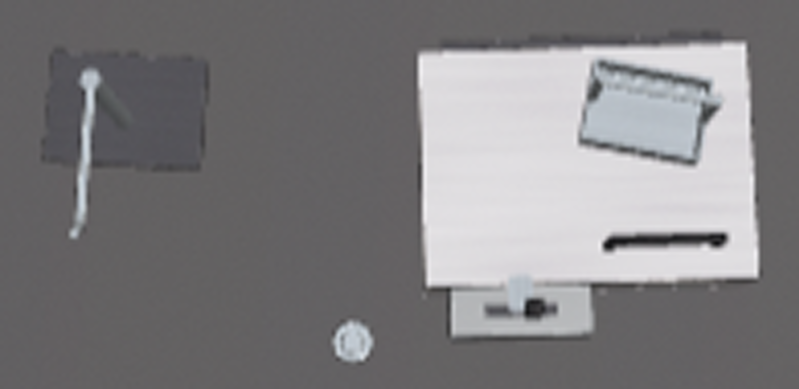

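```bash
python3 - <<'E'
from h import *
t=dict(np.load("pics/top0.npz")); 
def P(x,y,z): return onz(t,200+(x+.5)/4.1-.5,180+(y+.5)/4.1-.5,z)
def pr(n,*a):
    for p in a: print(n,np.round(p,3))
L=[P(*p,.09) for p in((419,50),(747,43),(758,278),(428,286))]; pr("lid",*L,np.mean(L,0))
e=L[0]-L[3]+L[1]-L[2]; print("case yaw deg",np.degrees(np.arctan2(e[1],e[0])), [np.linalg.norm(L[i]-L[i-1]) for i in range(4)])
f=L[3]-L[2]+L[0]-L[1]; print(np.degrees(np.arctan2(-f[0],f[1])))
H=[P(608,245,.125),P(722,239,.125)];pr("handle",*H,(H[0]+H[1])/2)
pr("knob",P(535,303,.123))
pr("basket rim front",P(580,143,.126),P(698,163,.126))
pr("bail",P(600,70,.21),P(718,101,.21))
B=[P(*p,.012) for p in((50,52),(208,60),(203,169),(42,160))];pr("plate",*B,np.mean(B,0))
pr("post",P(90,78,.206));pr("tip",P(74,235,.222));pr("prongbend",P(80,212,.204))
pr("objective",P(352,341,.057))
pr("jar",onz(t,281,165,.1))
pr("mouse",onz(t,420,280,.03)); pr("brown", onz(t,333,162,.03))
E
python3 - <<'E'
import cv2
im=cv2.imread("pics/side0.png")
cv2.imwrite("pics/c1.png",cv2.resize(im[140:310,200:350],None,fx=3.5,fy=3.5,interpolation=cv2.INTER_CUBIC))
E
```

```text
lid [0.638 0.066 0.09 ]
lid [ 0.651 -0.212  0.09 ]
lid [ 0.451 -0.222  0.09 ]
lid [0.437 0.053 0.09 ]
lid [ 0.544 -0.079  0.09 ]
case yaw deg 3.1914222708490136 [np.float64(0.20155519041687064), np.float64(0.2789338447578914), np.float64(0.20030452214095587), np.float64(0.27575759637783953)]
2.842387063144776
handle [ 0.471 -0.093  0.125]
handle [ 0.479 -0.187  0.125]
handle [ 0.475 -0.14   0.125]
knob [ 0.422 -0.035  0.123]
basket rim front [ 0.556 -0.069  0.126]
basket rim front [ 0.541 -0.167  0.126]
bail [ 0.601 -0.078  0.21 ]
bail [ 0.579 -0.171  0.21 ]
plate [0.643 0.396 0.012]
plate [0.64  0.254 0.012]
plate [0.542 0.255 0.012]
plate [0.546 0.398 0.012]
plate [0.593 0.326 0.012]
post [0.585 0.327 0.206]
tip [0.457 0.33  0.222]
prongbend [0.478 0.329 0.204]
objective [0.391 0.117 0.057]
jar [0.73  0.142 0.1  ]
mouse [ 0.346 -0.356  0.03 ]
brown [ 0.764 -0.044  0.03 ]
```

View pics/c1.png

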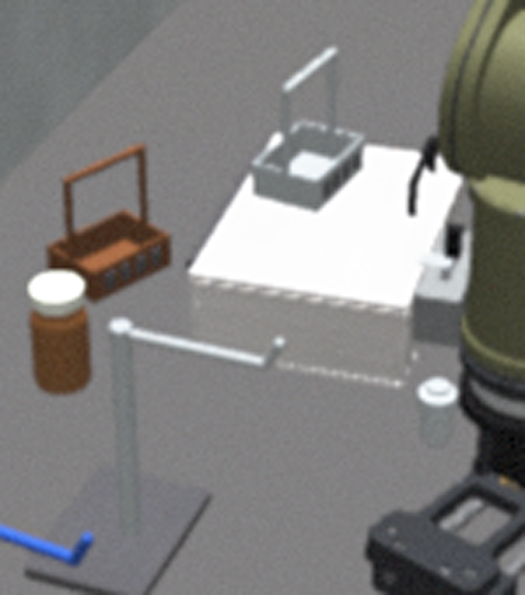

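The side crop shows the bail's top corners at crop (286,88) and (334,50), so I'll triangulate those. It also confirms the prong runs from the post top (120,327) to the tip (279,343).

```bash
cat >> h.py <<'E'
def rel(pos,xyaw,tilt=0):
    """rows entry: to TCP pos, tool down, tool x at world yaw (deg); tilt (deg) about world y then"""
    from plant import r
    s=r.get_state(); R0=Rn.from_quat(s["eef_rot"])
    a=np.radians(xyaw); c,n=np.cos(a),np.sin(a)
    Rt=Rn.from_euler("y",tilt,degrees=True)*Rn.from_matrix(np.array([[c,n,0],[n,-c,0],[0,0,-1]]))
    print("t",round(s["clock"],2),"at",np.round(s["tool_pos"],4),"F",np.round(s["contact_force"],2),"open",round(float(s["opening"]),3))
    print("turn",np.round((R0.inv()*Rt).as_rotvec(),3).tolist(),"shift",np.round(R0.inv().apply(np.array(pos)-s["tool_pos"]),4).tolist())
E
python3 - <<'E'
from h import *
t=dict(np.load("pics/top0.npz")); s=dict(np.load("pics/side0.npz"))
T=lambda x,y:(200+(x+.5)/4.1-.5,180+(y+.5)/4.1-.5)
S=lambda x,y:(200+(x+.5)/3.5-.5,140+(y+.5)/3.5-.5)
for n,a,b in (("bailL",(600,70),(286,88)),("bailR",(718,101),(334,50)),("post",(90,78),(120,325)),("tip",(74,235),(279,343)),("knob",(535,303),(454,228))):
    print(n,*tri(t,T(*a),s,S(*b)))
rel([0.584,-0.15,0.33],-12)
E
```

```text
bailL [ 0.5968122  -0.07840539  0.21197205] 0.007703127328900102
bailR [ 0.57701344 -0.1706968   0.21238725] 0.002220122158850062
post [0.58420746 0.32640358 0.20605123] 0.0013318967659938518
tip [0.45774723 0.33042606 0.22076207] 0.000389527178232983
knob [ 0.42029688 -0.03506348  0.12059124] 0.004533657307026104
t 0.1 at [0.2356 0.5783 0.246 ] F [-0.24  0.48 -0.36] open 0.998
turn [0.001, 0.001, 1.394] shift [-0.5433, 0.5974, -0.083]
```

```bash
python3 -m pendant '[[[0,0,0],[0,0,-0.05],1],[[0,0,0.1],[0,0,-0.083],1],[[0,0,1.394],[-0.543,0.597,-0.083],1],[[0,0,1.394],[-0.543,0.597,-0.083],1],[[0,0,1.394],[-0.543,0.597,-0.083],1],[[0,0,1.394],[-0.543,0.597,-0.083],1],[[0,0,1.394],[-0.543,0.597,-0.083],1],[[0,0,1.394],[-0.543,0.597,-0.083],1],[[0,0,1.394],[-0.543,0.597,-0.083],1],[[0,0,1.394],[-0.543,0.597,-0.083],1]]' 60
python3 -c "
from h import *
rel([0.584,-0.15,0.33],-12)"
```

```text
clock: 1.1
tool_pos: [0.4085, 0.216, 0.3297]
eef_rot: [0.998, -0.061, -0.0, -0.0]
contact_force: [1.2, -0.2, -0.7]
opening: 1.0
t 1.1 at [0.4085 0.216  0.3297] F [ 1.18 -0.21 -0.7 ] open 1.0
turn [-0.0, 0.0, 0.088] shift [0.2186, 0.342, -0.0004]
```

```bash
python3 -m pendant '[[[0,0,0.088],[0.219,0.342,0],1],[[0,0,0.088],[0.219,0.342,0],1],[[0,0,0.088],[0.219,0.342,0],1],[[0,0,0.088],[0.219,0.342,0],1],[[0,0,0.088],[0.219,0.342,0],1],[[0,0,0.088],[0.219,0.342,0],1],[[0,0,0.088],[0.219,0.342,0],1],[[0,0,0.088],[0.219,0.342,0],1],[[0,0,0.088],[0.219,0.342,0],1],[[0,0,0.088],[0.219,0.342,0],1]]'
python3 - <<'E'
from h import *
from plant import r
s=r.get_state(); d=r.snapshot("wrist"); w=wr(d,s)
cv2.imwrite("pics/w1.png",d["image"][:,:,::-1]); np.savez("pics/w1.npz",**w)
rel([0.5812,-0.1507,0.25],-12)
for n,p in (("L",[.597,-.078,.212]),("R",[.577,-.171,.212])):
    q=w["mtx"]@(w["R"]@p+w["t"]); print(n,q[:2]/q[2])
E
```

```text
clock: 2.1
tool_pos: [0.586, -0.1488, 0.3289]
eef_rot: [0.995, -0.104, -0.001, 0.0]
contact_force: [-0.0, 0.1, -0.1]
opening: 1.002
t 2.15 at [ 0.5858 -0.1465  0.329 ] F [-0.07  0.23  0.13] open 1.0
turn [-0.001, 0.002, 0.005] shift [-0.0035, 0.0051, 0.079]
L [273.6787325  117.34892411]
R [273.44079873 233.05574452]
```

View pics/w1.png

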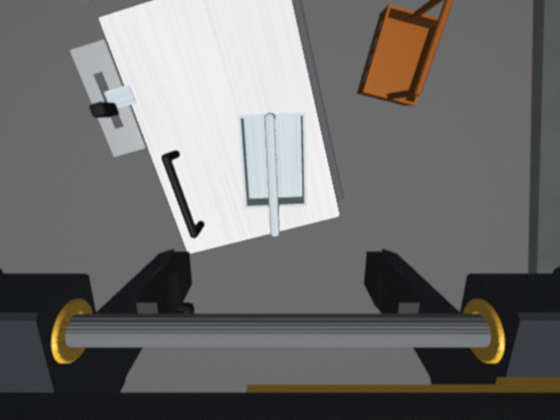

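The wrist view shows the bail's top bar from (270,118) to (274,233), within 3 px of the prediction. The lid handle runs from (172,155) to (196,232), and the knob is at (104,109).

Run:
```python
from h import *
w=dict(np.load("pics/w1.npz"))
L=onz(w,270,118,.21);R=onz(w,274.3,232,.21);m=(L+R)/2;e=(L-R)/np.linalg.norm(L-R);yaw=np.degrees(np.arctan2(-e[0],e[1]))
print(L,R,m,np.linalg.norm(L-R),yaw)
H=[onz(w,172,157,.125),onz(w,195,230,.125)];print("handle",*H,(H[0]+H[1])/2,"knob",onz(w,104,109,.123))
p=m-e*.027; print(p)
rel([p[0],p[1],.21-.011+.08],yaw); rel([p[0],p[1],.199],yaw)
```

```text
[ 0.59407674 -0.07791095  0.21      ] [ 0.5777411  -0.17094943  0.21      ] [ 0.58590892 -0.12443019  0.21      ] 0.09446170264262252 -9.958451056398532
handle [ 0.48090065 -0.09646348  0.125     ] [ 0.48182643 -0.18157904  0.125     ] [ 0.48136354 -0.13902126  0.125     ] knob [ 0.42632277 -0.03505083  0.123     ]
[ 0.5812397  -0.15102339  0.21      ]
t 2.15 at [ 0.5858 -0.1465  0.329 ] F [-0.07  0.23  0.13] open 1.0
turn [-0.001, 0.002, -0.031] shift [-0.0034, 0.0054, 0.05]
t 2.15 at [ 0.5858 -0.1465  0.329 ] F [-0.07  0.23  0.13] open 1.0
turn [-0.001, 0.002, -0.031] shift [-0.0033, 0.0055, 0.13]
```

```bash
python3 -m pendant '[[[0,0,-0.031],[-0.0033,0.0055,0.04],1],[[0,0,-0.031],[-0.0033,0.0055,0.07],1],[[0,0,-0.031],[-0.0033,0.0055,0.09],1],[[0,0,-0.031],[-0.0033,0.0055,0.11],1],[[0,0,-0.031],[-0.0033,0.0055,0.12],1],[[0,0,-0.031],[-0.0033,0.0055,0.13],1],[[0,0,-0.031],[-0.0033,0.0055,0.13],1],[[0,0,-0.031],[-0.0033,0.0055,0.13],1]]'
python3 -c "
from h import *
rel([0.5812,-0.151,0.199],-10)"
```

```text
clock: 2.95
tool_pos: [0.5823, -0.1514, 0.2003]
eef_rot: [0.996, -0.086, 0.0, -0.0]
contact_force: [0.8, 0.7, -0.6]
opening: 0.997
t 2.95 at [ 0.5823 -0.1514  0.2003] F [ 0.77  0.65 -0.6 ] open 0.997
turn [-0.0, -0.001, 0.002] shift [-0.0011, -0.0002, 0.0013]
```

Positioned; now I'll close and lift a little.

```bash
python3 -m pendant '[[[0,0,0],[-0.001,0,0.001],0],[[0,0,0],[-0.001,0,0.001],0],[[0,0,0],[-0.001,0,0.001],0],[[0,0,0],[-0.001,0,0.001],0],[[0,0,0],[-0.001,0,0.001],0],[[0,0,0],[-0.001,0,0.001],0],[[0,0,0],[-0.001,0,0.001],0],[[0,0,0],[-0.001,0,0.001],0]]' 60
python3 -m pendant '[[[0,0,0],[0,0,-0.01],0],[[0,0,0],[0,0,-0.02],0],[[0,0,0],[0,0,-0.03],0],[[0,0,0],[0,0,-0.045],0],[[0,0,0],[0,0,-0.06],0],[[0,0,0],[0,0,-0.08],0],[[0,0,0],[0,0,-0.1],0],[[0,0,0],[0,0,-0.1],0]]'
python3 -c "
from h import *
rel([0.395,0.30,0.30],-1.3)"
```

```text
clock: 3.75
tool_pos: [0.5809, -0.1516, 0.1987]
eef_rot: [0.996, -0.086, -0.0, -0.0]
contact_force: [-0.4, 0.1, -0.7]
opening: 0.297
clock: 4.55
tool_pos: [0.5827, -0.1523, 0.3023]
eef_rot: [0.996, -0.086, 0.003, 0.0]
contact_force: [0.5, 0.6, -0.5]
opening: 0.002
t 4.55 at [ 0.5827 -0.1523  0.3023] F [ 0.46  0.59 -0.46] open 0.002
turn [0.001, -0.007, -0.15] shift [-0.2628, -0.4132, 0.0004]
```

The fingers close slowly (about 1 s), so I lifted before they reached the bar and missed the basket. I'll reopen and look again.

```bash
python3 -m pendant '[[[0,0,0],[0,0,-0.028],1],[[0,0,0],[0,0,-0.028],1],[[0,0,0],[0,0,-0.028],1],[[0,0,0],[0,0,-0.028],1],[[0,0,0],[0,0,-0.028],1],[[0,0,0],[0,0,-0.028],1],[[0,0,0],[0,0,-0.028],1],[[0,0,0],[0,0,-0.028],1],[[0,0,0],[0,0,-0.028],1],[[0,0,0],[0,0,-0.028],1]]'
python3 - <<'E'
from h import *
from plant import r
s=r.get_state(); d=r.snapshot("wrist"); w=wr(d,s)
cv2.imwrite("pics/w2.png",d["image"][:,:,::-1]); np.savez("pics/w2.npz",**w)
for n,p in (("L",[.594,-.078,.21]),("R",[.578,-.171,.21])):
    q=w["mtx"]@(w["R"]@p+w["t"]); print(n,q[:2]/q[2])
E
```

```text
clock: 5.55
tool_pos: [0.5809, -0.1516, 0.3267]
eef_rot: [0.996, -0.086, 0.0, -0.0]
contact_force: [1.0, -0.4, 0.6]
opening: 0.888
L [278.71136423 113.17231495]
R [278.75437315 228.93335367]
```

View pics/w2.png

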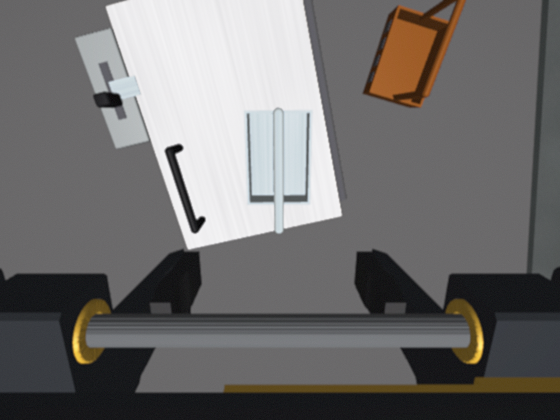

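The basket hasn't moved: the bar still runs from (278,113) to (279,229), as predicted. Repeating the grasp with time to close.

```bash
python3 -m pendant '[[[0,0,0],[0,0,0.04],1],[[0,0,0],[0,0,0.07],1],[[0,0,0],[0,0,0.09],1],[[0,0,0],[0,0,0.11],1],[[0,0,0],[0,0,0.128],1],[[0,0,0],[0,0,0.128],1],[[0,0,0],[0,0,0.128],0],[[0,0,0],[0,0,0.128],0],[[0,0,0],[0,0,0.128],0],[[0,0,0],[0,0,0.128],0]]' 60
python3 -m pendant '[[[0,0,0],[0,0,0],0],[[0,0,0],[0,0,0],0],[[0,0,0],[0,0,0],0],[[0,0,0],[0,0,0],0],[[0,0,0],[0,0,0],0],[[0,0,0],[0,0,0],0],[[0,0,0],[0,0,0],0],[[0,0,0],[0,0,0],0],[[0,0,0],[0,0,0],0],[[0,0,0],[0,0,0],0]]'
```

```text
clock: 6.6
tool_pos: [0.5813, -0.1517, 0.1995]
eef_rot: [0.996, -0.086, 0.001, 0.0]
contact_force: [-0.2, 0.0, 0.2]
opening: 0.658
clock: 7.6
tool_pos: [0.581, -0.1517, 0.1987]
eef_rot: [0.996, -0.086, 0.0, 0.0]
contact_force: [0.3, -0.1, -1.4]
opening: 0.058
```

```bash
python3 -m pendant '[[[0,0,0],[0,0,0],0],[[0,0,0],[0,0,-0.01],0],[[0,0,0],[0,0,-0.02],0],[[0,0,0],[0,0,-0.035],0],[[0,0,0],[0,0,-0.05],0],[[0,0,0],[0,0,-0.07],0],[[0,0,0],[0,0,-0.09],0],[[0,0,0],[0,0,-0.1],0],[[0,0,0],[0,0,-0.1],0],[[0,0,0],[0,0,-0.1],0]]'
python3 -c "
from h import *
rel([0.395,0.30,0.30],-1.3)"
```

```text
clock: 8.6
tool_pos: [0.5805, -0.1514, 0.2983]
eef_rot: [0.996, -0.086, -0.0, -0.0]
contact_force: [0.1, -1.0, -2.4]
opening: 0.062
t 8.6 at [ 0.5805 -0.1514  0.2983] F [ 0.07 -1.04 -2.38] open 0.062
turn [-0.0, 0.001, -0.15] shift [-0.2603, -0.4128, -0.0014]
```

Held, with about 2 N on the wrist. I'll carry it in front of the hook tip first.

```bash
python3 -c "
from h import *
rel([0.40,0.06,0.305],-1.3)"
python3 -m pendant '[[[0,0,-0.02],[-0.02,-0.02,-0.006],0],[[0,0,-0.04],[-0.045,-0.04,-0.006],0],[[0,0,-0.06],[-0.075,-0.06,-0.006],0],[[0,0,-0.08],[-0.105,-0.085,-0.006],0],[[0,0,-0.1],[-0.13,-0.11,-0.006],0],[[0,0,-0.12],[-0.155,-0.135,-0.006],0],[[0,0,-0.14],[-0.18,-0.155,-0.006],0],[[0,0,-0.15],[-0.2,-0.17,-0.006],0],[[0,0,-0.15],[-0.214,-0.178,-0.006],0],[[0,0,-0.15],[-0.214,-0.178,-0.006],0]]'
python3 -c "
from h import *
rel([0.395,0.30,0.30],-1.3)"
```

```text
t 8.6 at [ 0.5805 -0.1514  0.2983] F [ 0.07 -1.04 -2.38] open 0.062
turn [-0.0, 0.001, -0.15] shift [-0.2141, -0.1772, -0.0065]
clock: 9.6
tool_pos: [0.3983, 0.0618, 0.3039]
eef_rot: [1.0, -0.01, -0.002, -0.0]
contact_force: [0.4, 0.7, -2.4]
opening: 0.056
t 9.6 at [0.3983 0.0618 0.3039] F [ 0.35  0.73 -2.42] open 0.056
turn [0.0, 0.004, 0.004] shift [-0.0079, -0.2381, 0.004]
```

```bash
python3 -m pendant '[[[0,0,0],[-0.008,-0.02,0],0],[[0,0,0],[-0.008,-0.05,0],0],[[0,0,0],[-0.008,-0.085,0],0],[[0,0,0],[-0.008,-0.12,0],0],[[0,0,0],[-0.008,-0.155,0],0],[[0,0,0],[-0.008,-0.185,0],0],[[0,0,0],[-0.008,-0.21,0],0],[[0,0,0],[-0.008,-0.23,0],0],[[0,0,0],[-0.008,-0.238,0],0],[[0,0,0],[-0.008,-0.238,0],0]]'
python3 - <<'E'
from h import *
from plant import r
rel([0.395,0.30,0.235],-1.3)
for n in("side","wrist"):
    s=r.get_state(); d=r.snapshot(n); cv2.imwrite(f"pics/{n}3.png",d["image"][:,:,::-1]); np.savez(f"pics/{n}3.npz",**(wr(d,s) if n=="wrist" else d))
a=cv2.imread("pics/side3.png")[170:340,130:360];b=cv2.imread("pics/wrist3.png")
a=cv2.resize(a,(460,340));b=cv2.resize(b,(336,252)); c=np.zeros((340,800,3),np.uint8);c[:,:460]=a;c[:252,464:]=b
cv2.imwrite("pics/c3.png",c)
E
```

```text
clock: 10.6
tool_pos: [0.3987, 0.2989, 0.3041]
eef_rot: [1.0, -0.011, -0.0, 0.0]
contact_force: [-0.2, -0.2, -1.4]
opening: 0.063
t 10.6 at [0.3987 0.2989 0.3041] F [-0.21 -0.21 -1.36] open 0.063
turn [0.001, 0.0, 0.0] shift [-0.0037, -0.0011, 0.0691]
```

View pics/c3.png

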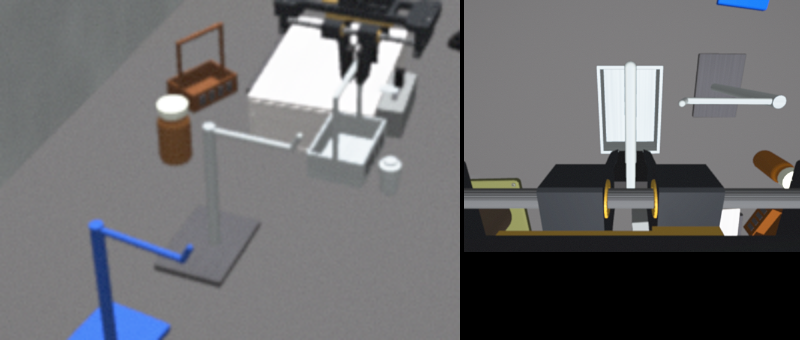

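The basket hangs upright in the gripper, clear of everything. The wrist inset shows the prong tip at about (683,103) and the post top at (780,101), with the far end of the bar at (631,66).

Run:
```python
from h import *
w=dict(np.load("pics/wrist3.npz"))
P=lambda x,y,z:onz(w,(x-464)/.6,y/.6,z)
print("tip",P(683,103,.222),"bend",P(700,103,.204),"post",P(780,101,.206),"farend",P(631,66,.315))
rel([0.395,0.301,0.229],-1.3)
```

```text
tip [0.45983669 0.3319277  0.222     ] bend [0.48611563 0.32810753 0.204     ] post [0.58461325 0.32874644 0.206     ] farend [0.40005124 0.37370803 0.315     ]
t 10.7 at [0.3986 0.297  0.3043] F [-0.27 -0.05 -2.14] open 0.06
turn [0.002, 0.0, -0.002] shift [-0.0037, -0.0041, 0.0753]
```

```bash
python3 -m pendant '[[[0,0,0],[-0.004,-0.004,0.01],0],[[0,0,0],[-0.004,-0.004,0.025],0],[[0,0,0],[-0.004,-0.004,0.04],0],[[0,0,0],[-0.004,-0.004,0.055],0],[[0,0,0],[-0.004,-0.004,0.067],0],[[0,0,0],[-0.004,-0.004,0.072],0],[[0,0,0],[-0.004,-0.004,0.072],0],[[0,0,0],[-0.004,-0.004,0.072],0]]'
python3 -m pendant '[[[0,0,0],[0.01,0,0],0],[[0,0,0],[0.025,0,0],0],[[0,0,0],[0.04,0,0],0],[[0,0,0],[0.055,0,0],0],[[0,0,0],[0.07,0,0],0],[[0,0,0],[0.085,0,0],0],[[0,0,0],[0.1,0,0],0],[[0,0,0],[0.115,0,0],0],[[0,0,0],[0.125,0,0],0],[[0,0,0],[0.125,0,0],0]]'
python3 -c "
from h import *
rel([0.522,0.302,0.197],-1.3)"
```

```text
clock: 11.5
tool_pos: [0.3945, 0.3026, 0.233]
eef_rot: [1.0, -0.012, 0.0, -0.0]
contact_force: [0.5, -0.3, -1.8]
opening: 0.063
clock: 12.5
tool_pos: [0.5213, 0.2993, 0.233]
eef_rot: [1.0, -0.012, 0.001, -0.0]
contact_force: [0.0, -1.0, -1.9]
opening: 0.06
t 12.5 at [0.5213 0.2993 0.233 ] F [ 0.   -1.02 -1.92] open 0.06
turn [-0.0, -0.002, -0.002] shift [0.0005, -0.0027, 0.036]
```

Next, lower it gently while watching the force.

```bash
python3 -m pendant '[[[0,0,0],[0,-0.002,0.007],0],[[0,0,0],[0,-0.002,0.014],0],[[0,0,0],[0,-0.002,0.02],0],[[0,0,0],[0,-0.002,0.026],0],[[0,0,0],[0,-0.002,0.03],0],[[0,0,0],[0,-0.002,0.033],0],[[0,0,0],[0,-0.002,0.035],0],[[0,0,0],[0,-0.002,0.035],0],[[0,0,0],[0,-0.002,0.035],0]]'
python3 - <<'E'
from h import *
from plant import r
d=r.snapshot("side"); a=d["image"][170:340,150:350,::-1]; cv2.imwrite("pics/s4.png",cv2.resize(a,None,fx=3,fy=3,interpolation=cv2.INTER_CUBIC))
E
```

```text
clock: 13.4
tool_pos: [0.5194, 0.302, 0.1979]
eef_rot: [1.0, -0.012, 0.0, -0.0]
contact_force: [0.4, 0.6, -2.1]
opening: 0.06
```

View pics/s4.png

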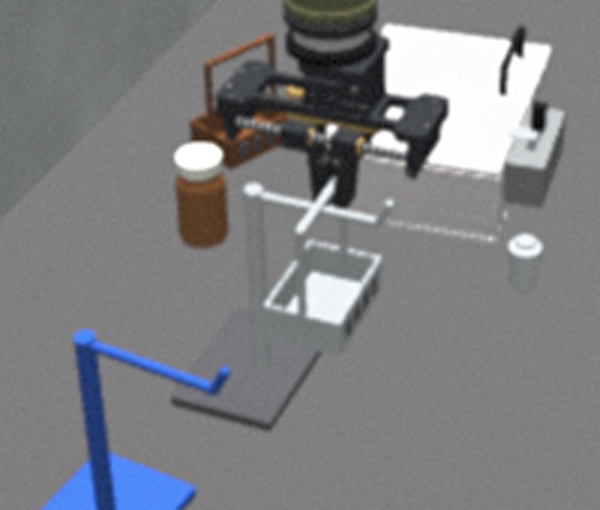

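The bar lies across the prong at about (325,208) and the basket hangs below it. The weight is still on the gripper, so I'll lower a few more mm.

```bash
python3 -m pendant '[[[0,0,0],[0,0,0.001],0],[[0,0,0],[0,0,0.002],0],[[0,0,0],[0,0,0.003],0],[[0,0,0],[0,0,0.003],0],[[0,0,0],[0,0,0.003],0]]'
python3 -m pendant '[[[0,0,0],[0,0,0.001],0],[[0,0,0],[0,0,0.002],0],[[0,0,0],[0,0,0.002],0],[[0,0,0],[0,0,0.002],0]]'
```

```text
clock: 13.95
tool_pos: [0.5197, 0.3019, 0.1953]
eef_rot: [1.0, -0.012, 0.0, -0.0]
contact_force: [-1.0, -0.6, 5.0]
opening: 0.059
clock: 14.35
tool_pos: [0.5198, 0.3019, 0.1939]
eef_rot: [1.0, -0.012, 0.001, -0.0]
contact_force: [-2.3, -1.8, 10.4]
opening: 0.061
```

Contact: the prong bears the basket. Back off 2 mm, open, wait, then rise.

```bash
python3 -m pendant '[[[0,0,0],[0,0,-0.003],0],[[0,0,0],[0,0,-0.003],0],[[0,0,0],[0,0,-0.003],0.2],[[0,0,0],[0,0,-0.003],0.3],[[0,0,0],[0,0,-0.003],0.4],[[0,0,0],[0,0,-0.003],0.5],[[0,0,0],[0,0,-0.003],0.7],[[0,0,0],[0,0,-0.003],0.7],[[0,0,0],[0,0,-0.003],0.7],[[0,0,0],[0,0,-0.003],0.7]]'
python3 -m pendant '[[[0,0,0],[0,0,0],0.7],[[0,0,0],[0,0,0],0.7],[[0,0,0],[0,0,-0.01],0.7],[[0,0,0],[0,0,-0.03],0.7],[[0,0,0],[0,0,-0.05],0.7],[[0,0,0],[0,0,-0.075],0.7],[[0,0,0],[0,0,-0.1],0.7],[[0,0,0],[0,0,-0.12],0.7],[[0,0,0],[0,0,-0.13],0.7],[[0,0,0],[0,0,-0.13],0.7]]'
python3 - <<'E'
from h import *
from plant import r
d=r.snapshot("side"); a=d["image"][170:340,150:350,::-1]; cv2.imwrite("pics/s5.png",cv2.resize(a,None,fx=2.5,fy=2.5,interpolation=cv2.INTER_CUBIC))
rel([0.479,-0.141,0.25],3)
E
```

```text
clock: 15.35
tool_pos: [0.5193, 0.3019, 0.1957]
eef_rot: [1.0, -0.012, 0.0, -0.0]
contact_force: [0.1, -0.1, 0.5]
opening: 0.701
clock: 16.35
tool_pos: [0.52, 0.3022, 0.3275]
eef_rot: [1.0, -0.012, 0.001, -0.001]
contact_force: [-0.6, 0.4, 0.8]
opening: 0.699
t 16.4 at [0.5193 0.3019 0.326 ] F [-1.04 -0.36  0.11] open 0.699
turn [-0.001, -0.001, -0.075] shift [-0.0302, 0.4438, 0.0758]
```

View pics/s5.png

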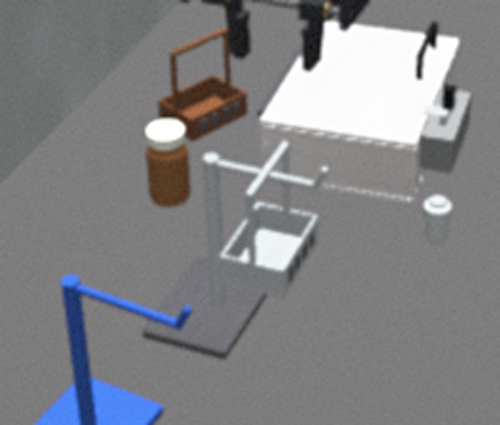

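The basket hangs level on the prong (bar at (268,168)), let go. Next, move above the lid handle and look at the handle and knob.

```bash
python3 -m pendant '[[[0,0,-0.02],[-0.004,0.04,0],0.7],[[0,0,-0.04],[-0.008,0.09,0],0.7],[[0,0,-0.05],[-0.012,0.14,0],0.7],[[0,0,-0.06],[-0.016,0.19,0],0.7],[[0,0,-0.07],[-0.02,0.24,0],0.7],[[0,0,-0.075],[-0.024,0.29,0],0.7],[[0,0,-0.075],[-0.027,0.34,0],0.7],[[0,0,-0.075],[-0.03,0.39,0],0.7],[[0,0,-0.075],[-0.03,0.44,0],0.7],[[0,0,-0.075],[-0.03,0.48,0],0.7]]'
python3 -m pendant '[[[0,0,0],[0,0.015,0],0.7],[[0,0,0],[0,0.02,0],0.7],[[0,0,0],[0,0.02,0],0.7],[[0,0,0],[0,0.02,0],0.7]]'
python3 - <<'E'
from h import *
from plant import r
s=r.get_state(); d=r.snapshot("wrist"); w=wr(d,s)
cv2.imwrite("pics/w6.png",d["image"][:,:,::-1]); np.savez("pics/w6.npz",**w); rel([0.479,-0.141,0.114],3)
E
```

```text
clock: 17.4
tool_pos: [0.4768, -0.1801, 0.3246]
eef_rot: [1.0, 0.025, -0.001, -0.0]
contact_force: [1.1, 0.1, -0.1]
opening: 0.695
clock: 17.8
tool_pos: [0.4796, -0.1949, 0.3252]
eef_rot: [1.0, 0.028, -0.0, -0.001]
contact_force: [-0.9, -0.8, -0.9]
opening: 0.697
t 17.85 at [ 0.4797 -0.1949  0.3254] F [0.68 0.45 0.89] open 0.694
turn [-0.002, 0.0, 0.003] shift [0.0024, -0.0535, 0.2115]
```

View pics/w6.png

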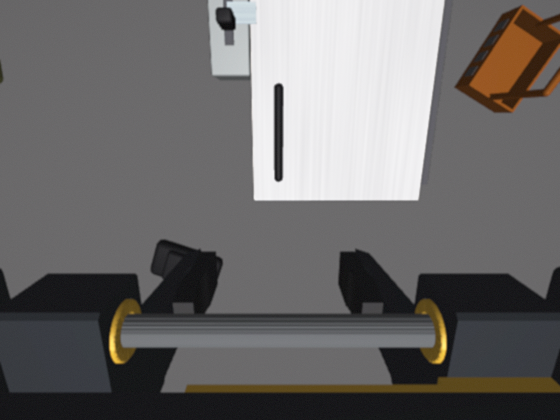

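The view shows the handle bar at column 278.5, rows 87 to 178, parallel to the tool's y axis. The knob top is at about (226,18).

Run:
```python
from h import *
w=dict(np.load("pics/w6.npz"))
a,b=onz(w,278.5,87,.125),onz(w,278.5,178,.125);m=(a+b)/2
print(a,b,m,"knob",onz(w,226,18,.123))
rel([m[0],m[1],.114],3)
```

```text
[ 0.47425315 -0.09488927  0.125     ] [ 0.47951424 -0.18650573  0.125     ] [ 0.4768837 -0.1406975  0.125    ] knob [ 0.42120745 -0.03659653  0.123     ]
t 17.85 at [ 0.4797 -0.1949  0.3254] F [0.68 0.45 0.89] open 0.694
turn [-0.002, 0.0, 0.003] shift [0.0003, -0.0539, 0.2115]
```

```bash
python3 -m pendant '[[[0,0,0.003],[0,-0.03,0.02],0.7],[[0,0,0.003],[0,-0.054,0.06],0.7],[[0,0,0.003],[0,-0.054,0.1],0.7],[[0,0,0.003],[0,-0.054,0.13],0.7],[[0,0,0.003],[0,-0.054,0.16],0.7],[[0,0,0.003],[0,-0.054,0.18],0.7],[[0,0,0.003],[0,-0.054,0.195],0.7],[[0,0,0.003],[0,-0.054,0.205],0.7],[[0,0,0.003],[0,-0.054,0.211],0.7],[[0,0,0.003],[0,-0.054,0.211],0.7]]'
python3 -m pendant '[[[0,0,0],[0,0,0],0],[[0,0,0],[0,0,0],0],[[0,0,0],[0,0,0],0],[[0,0,0],[0,0,0],0],[[0,0,0],[0,0,0],0],[[0,0,0],[0,0,0],0],[[0,0,0],[0,0,0],0],[[0,0,0],[0,0,0],0],[[0,0,0],[0,0,0],0],[[0,0,0],[0,0,0],0]]' 40
python3 -c "
from h import *
rel([0.477,-0.141,0.114],3)"
```

```text
clock: 18.85
tool_pos: [0.4765, -0.1426, 0.1144]
eef_rot: [1.0, 0.025, -0.0, -0.0]
contact_force: [0.6, -0.3, -0.7]
opening: 0.701
clock: 19.85
tool_pos: [0.4774, -0.1433, 0.1149]
eef_rot: [1.0, 0.025, 0.001, 0.0]
contact_force: [3.0, 0.0, 1.0]
opening: 0.092
t 19.85 at [ 0.4774 -0.1433  0.1149] F [2.99 0.03 1.03] open 0.092
turn [0.0, -0.002, -0.003] shift [-0.0002, -0.0023, 0.0009]
```

Gripped. Try the lid gently.

```bash
for k in 1; do python3 -m pendant '[[[0,0,0],[0,0,-0.001],0],[[0,0,0],[0,0,-0.002],0],[[0,0,0],[0,0,-0.003],0],[[0,0,0],[0,0,-0.004],0],[[0,0,0],[0,0,-0.004],0],[[0,0,0],[0,0,-0.004],0],[[0,0,0],[0,0,-0.004],0]]'; done
python3 -m pendant '[[[0,0,0],[0,0,-0.001],0],[[0,0,0],[0,0,-0.002],0],[[0,0,0],[0,0,-0.003],0],[[0,0,0],[0,0,-0.004],0],[[0,0,0],[0,0,-0.004],0]]'
```

```text
clock: 20.55
tool_pos: [0.4783, -0.1433, 0.1188]
eef_rot: [1.0, 0.025, 0.002, 0.0]
contact_force: [6.0, -0.4, -5.4]
opening: 0.096
clock: 21.05
tool_pos: [0.4784, -0.1432, 0.12]
eef_rot: [1.0, 0.025, 0.001, 0.0]
contact_force: [11.6, -1.5, -35.0]
opening: 0.083
```

The force jumped to 35 N at 5 mm, so the lid is caught. I'll lower it, open, and rise.

```bash
python3 -m pendant '[[[0,0,0],[0,0,0.003],0],[[0,0,0],[0,0,0.005],0],[[0,0,0],[0,0,0.007],0],[[0,0,0],[0,0,0.008],0],[[0,0,0],[0,0,0.008],0],[[0,0,0],[0,0,0.008],0],[[0,0,0],[0,0,0.008],0.6],[[0,0,0],[0,0,0.008],0.6],[[0,0,0],[0,0,0.008],0.6],[[0,0,0],[0,0,0.008],0.6]]'
python3 -m pendant '[[[0,0,0],[0,0,0],0.6],[[0,0,0],[0,0,0],0.6],[[0,0,0],[0,0,0],0.6],[[0,0,0],[0,0,0],0.6],[[0,0,0],[0,0,-0.01],0.6],[[0,0,0],[0,0,-0.04],0.6],[[0,0,0],[0,0,-0.07],0.3],[[0,0,0],[0,0,-0.09],0],[[0,0,0],[0,0,-0.1],0],[[0,0,0],[0,0,-0.1],0]]'
python3 -c "
from h import *
rel([0.422,-0.065,0.21],3);rel([0.422,-0.066,0.119],3)"
```

```text
clock: 22.05
tool_pos: [0.4754, -0.1433, 0.1146]
eef_rot: [1.0, 0.024, -0.001, -0.0]
contact_force: [0.6, 0.3, 0.4]
opening: 0.431
clock: 23.05
tool_pos: [0.4772, -0.1435, 0.2161]
eef_rot: [1.0, 0.025, 0.001, 0.0]
contact_force: [0.3, -0.6, -0.1]
opening: 0.26
t 23.05 at [ 0.4772 -0.1435  0.2161] F [ 0.26 -0.62 -0.11] open 0.26
turn [0.001, -0.003, -0.003] shift [-0.0513, -0.0811, 0.0059]
t 23.05 at [ 0.4772 -0.1435  0.2161] F [ 0.26 -0.62 -0.11] open 0.26
turn [0.001, -0.003, -0.003] shift [-0.0516, -0.0802, 0.0969]
```

```bash
python3 -m pendant '[[[0,0,0],[-0.02,-0.03,0],0],[[0,0,0],[-0.04,-0.06,0],0],[[0,0,0],[-0.054,-0.079,0],0],[[0,0,0],[-0.054,-0.079,0.02],0],[[0,0,0],[-0.054,-0.079,0.05],0],[[0,0,0],[-0.054,-0.079,0.08],0],[[0,0,0],[-0.054,-0.079,0.095],0],[[0,0,0],[-0.054,-0.079,0.104],0],[[0,0,0],[-0.054,-0.079,0.104],0],[[0,0,0],[-0.054,-0.079,0.104],0]]' 30
python3 -c "
from h import *
rel([0.419,-0.027,0.112],3)"
```

```text
clock: 24.05
tool_pos: [0.4187, -0.0671, 0.1108]
eef_rot: [1.0, 0.024, -0.0, -0.0]
contact_force: [-0.1, 0.0, 0.3]
opening: 0.003
t 24.05 at [ 0.4187 -0.0671  0.1108] F [-0.07  0.03  0.27] open 0.003
turn [-0.0, 0.0, -0.003] shift [0.0023, -0.0401, -0.0012]
```

```bash
python3 -m pendant '[[[0,0,0],[0,-0.006,0],0],[[0,0,0],[0,-0.011,0],0],[[0,0,0],[0,-0.015,0],0],[[0,0,0],[0,-0.018,0],0],[[0,0,0],[0,-0.021,0],0],[[0,0,0],[0,-0.024,0],0],[[0,0,0],[0,-0.024,0],0]]'
python3 -m pendant '[[[0,0,0],[0,-0.003,0],0],[[0,0,0],[0,-0.006,0],0],[[0,0,0],[0,-0.009,0],0],[[0,0,0],[0,-0.012,0],0],[[0,0,0],[0,-0.012,0],0]]'
```

```text
clock: 24.75
tool_pos: [0.4178, -0.043, 0.1108]
eef_rot: [1.0, 0.025, 0.0, 0.0]
contact_force: [0.3, -2.2, 0.7]
opening: 0.003
clock: 25.25
tool_pos: [0.417, -0.0304, 0.1107]
eef_rot: [1.0, 0.025, 0.0, -0.0]
contact_force: [0.6, -1.2, 0.4]
opening: 0.009
```

```bash
python3 -m pendant '[[[0,0,0],[0,-0.002,0],0],[[0,0,0],[0,-0.004,0],0],[[0,0,0],[0,-0.004,0],0],[[0,0,0],[0,-0.004,0],0]]'
```

```text
clock: 25.65
tool_pos: [0.4168, -0.0288, 0.1107]
eef_rot: [1.0, 0.023, 0.0, 0.001]
contact_force: [1.5, -6.9, 0.2]
opening: 0.003
```

It is near the end stop. I'll press a bit more to confirm, then back off and return to the handle.

```bash
python3 -m pendant '[[[0,0,0],[0,-0.002,0],0],[[0,0,0],[0,-0.003,0],0],[[0,0,0],[0,-0.003,0],0],[[0,0,0],[0,-0.003,0],0]]'
python3 -m pendant '[[[0,0,0],[0,0.01,0],0],[[0,0,0],[0,0.02,0],0],[[0,0,0],[0,0.02,-0.04],0],[[0,0,0],[0,0.02,-0.08],0.2],[[0,0,0],[0.02,0.04,-0.1],0.6],[[0,0,0],[0.04,0.08,-0.1],0.6],[[0,0,0],[0.058,0.118,-0.1],0.6],[[0,0,0],[0.058,0.118,-0.1],0.6],[[0,0,0],[0.058,0.118,-0.1],0.6],[[0,0,0],[0.058,0.118,-0.1],0.6]]'
python3 - <<'E'
from h import *
from plant import r
rel([0.477,-0.141,0.114],3)
E
```

```text
clock: 26.05
tool_pos: [0.4168, -0.0285, 0.1107]
eef_rot: [1.0, 0.021, 0.001, 0.003]
contact_force: [0.7, -14.0, 1.9]
opening: 0.003
clock: 27.05
tool_pos: [0.4793, -0.1376, 0.2102]
eef_rot: [1.0, 0.025, -0.001, -0.001]
contact_force: [-0.1, 0.3, -0.7]
opening: 0.59
t 27.05 at [ 0.4793 -0.1376  0.2102] F [-0.06  0.32 -0.68] open 0.59
turn [-0.002, 0.002, -0.001] shift [-0.0023, 0.0035, 0.0962]
```

```bash
python3 -m pendant '[[[0,0,0],[-0.002,0.0035,0.03],0.6],[[0,0,0],[-0.002,0.0035,0.06],0.6],[[0,0,0],[-0.002,0.0035,0.08],0.6],[[0,0,0],[-0.002,0.0035,0.09],0.6],[[0,0,0],[-0.002,0.0035,0.096],0.6],[[0,0,0],[-0.002,0.0035,0.096],0.6],[[0,0,0],[-0.002,0.0035,0.096],0],[[0,0,0],[-0.002,0.0035,0.096],0],[[0,0,0],[-0.002,0.0035,0.096],0],[[0,0,0],[-0.002,0.0035,0.096],0]]' 40
python3 -m pendant '[[[0,0,0],[0,0,0],0],[[0,0,0],[0,0,0],0],[[0,0,0],[0,0,0],0],[[0,0,0],[0,0,0],0],[[0,0,0],[0,0,0],0],[[0,0,0],[0,0,0],0]]'
python3 -m pendant '[[[0,0,0],[0,0,-0.002],0],[[0,0,0],[0,0,-0.004],0],[[0,0,0],[0,0,-0.006],0],[[0,0,0],[0,0,-0.008],0],[[0,0,0],[0,0,-0.01],0],[[0,0,0],[0,0,-0.01],0]]'
python3 - <<'E'
from h import *
# hinge: handle bar at (.477,-.141,.125); case yaw 3 deg; tool tilts t with lid angle th
u=np.array([np.cos(np.radians(3)),np.sin(np.radians(3)),0]); bar=np.array([.477,-.141,.125]); hg=bar+.17*u-[0,0,.043]
from plant import r
s=r.get_state();R0=Rn.from_quat(s["eef_rot"]); ax=np.array([-u[1],u[0],0])
for th in np.radians([4,8,12,16,20,24,28,32,36,40,43]):
    Rl=Rn.from_rotvec(ax*th); b=hg+Rl.apply(bar-hg)
    for k in (.6,):
        Rt=Rn.from_rotvec(ax*th*k)*R0; tcp=b+Rt.apply([0,0,.011])
        print(round(np.degrees(th)),np.round((R0.inv()*Rt).as_rotvec(),3),np.round(R0.inv().apply(tcp-s["tool_pos"]),4),np.round(tcp,3))
E
```

```text
clock: 28.05
tool_pos: [0.4787, -0.1428, 0.1151]
eef_rot: [1.0, 0.024, 0.0, 0.0]
contact_force: [0.5, -0.1, 0.6]
opening: 0.263
clock: 28.65
tool_pos: [0.4773, -0.1428, 0.1148]
eef_rot: [1.0, 0.024, -0.001, -0.0]
contact_force: [-3.5, -0.1, 5.8]
opening: 0.093
clock: 29.25
tool_pos: [0.4802, -0.1426, 0.1251]
eef_rot: [1.0, 0.025, 0.002, 0.0]
contact_force: [3.2, -0.2, -4.6]
opening: 0.092
4 [-0.    -0.042 -0.   ] [-0.0001 -0.0018 -0.0007] [ 0.48  -0.141  0.126]
8 [-0.    -0.084 -0.   ] [ 0.0037 -0.0018 -0.0122] [ 0.484 -0.141  0.137]
12 [-0.    -0.126 -0.   ] [ 0.0083 -0.0018 -0.0234] [ 0.488 -0.14   0.148]
16 [-0.    -0.168 -0.   ] [ 0.0137 -0.0018 -0.0342] [ 0.494 -0.14   0.159]
20 [-0.001 -0.209 -0.   ] [ 0.0198 -0.0018 -0.0446] [ 0.5  -0.14  0.17]
24 [-0.001 -0.251 -0.   ] [ 0.0266 -0.0018 -0.0546] [ 0.506 -0.139  0.18 ]
28 [-0.001 -0.293 -0.   ] [ 0.0341 -0.0019 -0.064 ] [ 0.514 -0.139  0.189]
32 [-0.001 -0.335 -0.   ] [ 0.0422 -0.0019 -0.0729] [ 0.522 -0.139  0.198]
36 [-0.001 -0.377 -0.   ] [ 0.0509 -0.0019 -0.0812] [ 0.531 -0.138  0.206]
40 [-0.001 -0.419 -0.   ] [ 0.0602 -0.0019 -0.0889] [ 0.54  -0.138  0.214]
43 [-0.001 -0.45  -0.   ] [ 0.0675 -0.0019 -0.0941] [ 0.547 -0.137  0.219]
```

The lid is free: 10 mm up at under 5 N. Raise it along the arc, tilting the tool by 0.6 of the lid angle.

```bash
python3 -m pendant '[[[0,-0.063,0],[0.002,0,-0.006],0],[[0,-0.084,0],[0.0037,0,-0.012],0],[[0,-0.105,0],[0.006,0,-0.018],0],[[0,-0.126,0],[0.0083,0,-0.0234],0],[[0,-0.147,0],[0.011,0,-0.029],0],[[0,-0.168,0],[0.0137,0,-0.0342],0],[[0,-0.188,0],[0.0167,0,-0.0395],0],[[0,-0.209,0],[0.0198,0,-0.0446],0],[[0,-0.209,0],[0.0198,0,-0.0446],0]]'
python3 - <<'E'
from h import *
from plant import r
u=np.array([np.cos(np.radians(3)),np.sin(np.radians(3)),0]); bar=np.array([.477,-.141,.125]); hg=bar+.17*u-[0,0,.043]
s=r.get_state();R0=Rn.from_quat(s["eef_rot"]); ax=np.array([-u[1],u[0],0])
b=np.array(s["tool_pos"])-R0.apply([0,0,.011]); v=b-hg; print("lid deg",np.degrees(np.arctan2(v[2],-v@u)-np.arctan2(.043,.17)),"rad err",np.hypot(v[2],v@u)-.17535, s["contact_force"],s["moment"])
for a in (22,25,28,31,34,37,40,43):
    th=np.radians(a);Rl=Rn.from_rotvec(ax*th); b=hg+Rl.apply(bar-hg)
    Rt=Rn.from_rotvec(ax*(th-np.radians(20))*.6)*R0; tcp=b+Rt.apply([0,0,.011])
    print(a,np.round((R0.inv()*Rt).as_rotvec(),3),np.round(R0.inv().apply(tcp-s["tool_pos"]),4))
E
```

```text
clock: 30.15
tool_pos: [0.4993, -0.1416, 0.1693]
eef_rot: [0.994, 0.025, -0.104, 0.003]
contact_force: [1.9, -0.6, -5.8]
opening: 0.09
lid deg 19.772140515860503 rad err 0.00011004957342780619 [ 1.90183893 -0.62923026 -5.7579633 ] [-0.04529996 -0.62697756  0.08091491]
22 [-0.    -0.021  0.   ] [ 0.0025 -0.0018 -0.0062]
25 [-0.    -0.052  0.   ] [ 0.0062 -0.0018 -0.0145]
28 [-0.    -0.084  0.   ] [ 0.0103 -0.0018 -0.0226]
31 [-0.    -0.115  0.   ] [ 0.0148 -0.0018 -0.0304]
34 [-0.    -0.147  0.   ] [ 0.0197 -0.0018 -0.038 ]
37 [-0.    -0.178  0.   ] [ 0.025  -0.0018 -0.0453]
40 [-0.001 -0.209  0.   ] [ 0.0306 -0.0019 -0.0523]
43 [-0.001 -0.241  0.   ] [ 0.0366 -0.0019 -0.059 ]
```

```bash
python3 -m pendant '[[[0,-0.021,0],[0.0025,0,-0.0062],0],[[0,-0.052,0],[0.0062,0,-0.0145],0],[[0,-0.084,0],[0.0103,0,-0.0226],0],[[0,-0.115,0],[0.0148,0,-0.0304],0],[[0,-0.147,0],[0.0197,0,-0.038],0],[[0,-0.178,0],[0.025,0,-0.0453],0],[[0,-0.209,0],[0.0306,0,-0.0523],0],[[0,-0.241,0],[0.0366,0,-0.059],0],[[0,-0.241,0],[0.0366,0,-0.059],0],[[0,-0.241,0],[0.0366,0,-0.059],0]]'
python3 -m pendant '[[[0,0,0],[0,0,0],0],[[0,0,0],[0,0,0],0],[[0,0,0],[0,0,0],0],[[0,0,0],[0,0,0],0],[[0,0,0],[0,0,0],0]]'
python3 - <<'E'
from h import *
from plant import r
u=np.array([np.cos(np.radians(3)),np.sin(np.radians(3)),0]); bar=np.array([.477,-.141,.125]); hg=bar+.17*u-[0,0,.043]
s=r.get_state();R0=Rn.from_quat(s["eef_rot"])
b=np.array(s["tool_pos"])-R0.apply([0,0,.011]); v=b-hg; print("lid deg",np.degrees(np.arctan2(v[2],-v@u)-np.arctan2(.043,.17)),"rad err",np.hypot(v[2],v@u)-.17535, s["contact_force"])
d=r.snapshot("side"); cv2.imwrite("pics/s7.png",cv2.resize(d["image"][130:340,150:400,::-1],None,fx=2.5,fy=2.5,interpolation=cv2.INTER_CUBIC))
E
```

```text
clock: 31.15
tool_pos: [0.5456, -0.1391, 0.2184]
eef_rot: [0.974, 0.024, -0.223, 0.005]
contact_force: [1.3, -0.1, -7.3]
opening: 0.091
clock: 31.65
tool_pos: [0.5466, -0.139, 0.2191]
eef_rot: [0.975, 0.024, -0.223, 0.005]
contact_force: [3.6, 2.1, -10.8]
opening: 0.096
lid deg 42.76770883737737 rad err 4.385430597356188e-05 [  3.64540273   2.06571931 -10.75695989]
```

View pics/s7.png

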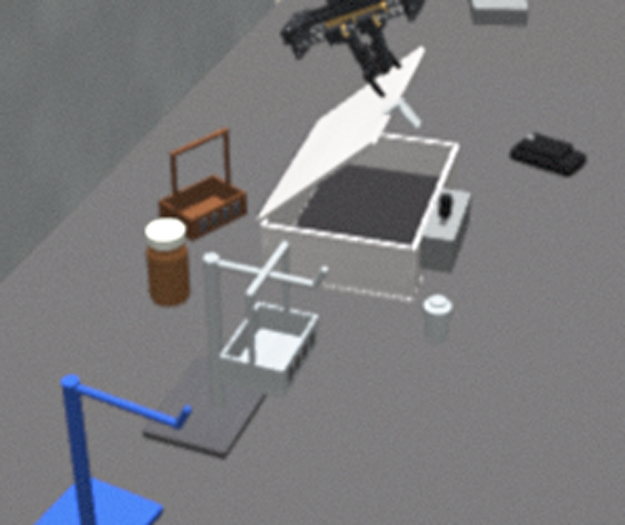

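The lid stands about 43° open, held by the gripper. The basket hangs on the prong, and the jar, objective and mouse stand where they were. Handing in.

```bash
python3 -c "
from plant import r
s=r.get_state();print(s['clock'],s['tool_pos'],s['opening'],max(abs(x) for x in s['qd']))
r.finish_job()
s=r.get_state();print(s['clock'],s['tool_pos'],s['opening'],s['contact_force'])"
```

```text
31.7 [ 0.54662386 -0.13907388  0.21914844] 0.08893155798817404 0.0021403244725845456
the job is handed in; nothing more can be done
the job is handed in; nothing more can be done
```

The job is handed in at 31.7 s of the 72 s allowed, with every step of the task carried out. The system reports no verdict.

- **Basket:** it hangs by its handle on the steel hook, level and let go. My first grasp missed because I lifted before the slow fingers had closed. A picture showed the basket had not moved, and the second grasp held.
- **Lid trial:** the lid rose about 5 mm at the handle and then stopped firm at 35 N, so it was caught. I lowered it again before touching the knob.
- **Release knob:** I slid it across until it met a firm stop at 14 N. Its travel was judged from the push and the stop, since it could not be read directly.
- **Lid at the end:** it stands about 42.8° (0.75 rad) open by the arm's pose, gripped by its handle and still (joint speeds about 0.002 rad/s).

In the last picture, taken just before hand-in, the basket hung on the prong and the mouse, objective and jar looked undisturbed. I judged that by eye and did not measure their positions again. The last reading of the downward pull on the gripper had risen from about 7 to 11 N between two readings, with the grip and pose unchanged. I did not look further into that, and no reading could be taken after hand-in.

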